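# Seat the filter support disc and clamp it

### The job

Nudge the perforated steel disc across the deck of the white filter-cell base with the fingertips until it drops into the round recess and lies flat, without picking it up. Then push the black post of the swing clamp round to its stop so that the clamp lies over the seated disc. Leave all the other things where they stand.

Things in the scene. Friction and masses are not known exactly. Their poses are not given: they have to be found in the camera images.
- base: white plastic filter-cell base, fixed to the bench: a flat block 130 (its x) x 220 (its y) x 24 mm high, so its flat top (the deck) is 24 mm above the bench. Origin at the centre of its underside, z up. A round recess is sunk in the deck 40 mm from the middle towards its +y end; a steel hose nipple sticks out of the +y end. The steel disc lies on the deck on the -y half.
- recess (a point): centre of the mouth of the round recess, at deck height (z = 24 mm); axes parallel to the base's. The recess is 54 mm across and 8 mm deep, flat floor with a black gasket ring; square edge with about 1 mm of chamfer.
- disc_mid (a point): centre (half-way up) of the loose perforated steel disc, 50 mm across, 8 mm thick, about 0.08 to 0.15 kg, z up. It lies flat on the deck at the start (centre 4 mm above the deck). In the recess its top is flush with the deck and it has 2 mm of play all round. It tips and drops in as it is pushed over the rim.
- clamp (a joint): angle (rad) of the steel swing clamp about its vertical pivot, growing anticlockwise seen from above. At 0 it points to the base's +y (open, clear of the recess); at 1.57 it rests at its stop, pointing to the base's -x, over the disc. It starts open (-0.2 to 0.2), has no spring, turns with light friction (0.04 N m) and stays where left.
- clamp_pivot (a point): pivot of the swing clamp at deck height, 41 mm from the recess centre in the base's +x direction. The clamp is a flat steel bar, 14 mm wide, 42 mm long from the pivot, 5 mm thick, its underside 2.5 mm above the deck; an 18 mm round boss at the pivot reaches 14.5 mm above the deck.
- clamp_post (a point): point on the black upright post by which the clamp is pushed: round, 16 mm across, 34 mm out from the pivot; the post reaches from 6.5 to 36.5 mm above the deck and this point is on its axis, 22 mm above the deck. The point's y axis points from the pivot to the post.
- stopper: tapered black rubber stopper, 21 mm wide, 24 mm tall, standing on the base's deck; origin at the centre of its underside. To be left alone.
- beaker: glass beaker, 62 mm across, 80 mm tall, standing on the bench beside the base, on its -x side; origin at the centre of its underside. To be left alone.
- dish: open glass dish, 70 mm across, 18 mm tall, on the bench beside the base, on its -x side; origin at the centre of its underside. To be left alone.
- detergent: yellow bottle, 60 mm across, 150 mm tall, off to the robot's right; origin at the centre of its underside. To be left alone.
- reagent: amber jar, 54 mm across, 100 mm tall, off to the robot's left; origin at the centre of its underside. To be left alone.
- cap: loose white bottle cap, 44 mm across, 12 mm tall, lying on the bench beside the base, on its +x side; origin at the centre of its underside. To be left alone.
- spatula: thin steel lab spatula, about 153 mm long, 14 mm wide, 4 mm thick, lying flat on the bench along the +x side of the base; origin on its underside near mid-length, its y axis along it. To be left alone.
There are look-alikes about, which are no part of the job. Leave any orange or purple look-alike of the part that bears disc_mid alone.

How it is judged:
By the outcome, as a careful person would: the job done as asked, in the order asked, and still so for the second after the job is handed in, with the robot touching nothing.
It also fails if it takes over 51 s, if anything falls off the work surface, if the arm or the gripper's body presses on something with over 40 N, if the wrist force passes 120 N, or if a joint passes its speed limit or range.

### The arm

A 6-joint arm with a two-finger parallel gripper is mounted at the origin on the work surface. World frame = base frame: x ahead of the robot, y to its left, z up, the work surface at z = 0. Lengths are in m, angles in rad, forces in N, time in s.
With the tool pointing down it reaches from about 0.3 to 0.75 m from the base axis. Payload 8.5 kg.
Tool frame: the origin (TCP) lies at the very end of the fingers, on their centre line; the grasp point (between the pads) lies 19 mm behind it; z points along the fingers, y is the direction in which the jaws open and shut (so a half turn about z gives the same grasp; the last joint's range is limited). The gripper opens to 88 mm and grips with 3 to 60 N. Pads are 18 mm wide; open, the fingers measure 123 mm over their backs; the gripper's body (75 mm by 187 mm) begins 45 mm behind the grasp point.
Start: joints at [1.052, 0.381, 1.297, -0, 1.464, -0.215], TCP at [0.165, 0.525, 0.239] pointing down, gripper open.
Joint ranges: [-3.11, 3.11], [-0.89, 2.33], [0.22, 2.48], [-1.42, 4.56], [0.17, 2.85], [-2.88, 2.88]. Speed limits (rad/s): [2.39, 2.39, 3.14, 3.14, 3.14, 3.14].

### API

Orientations are given as a 3x3 rotation matrix whose columns are the frame's x, y, z axes.
In Python, from bench import monitor, eyes, job, finder gives the robot as it stands. The module is installed in compiled form; this text tells all that it offers.
- The arm moves only by the tool move_arm, never from a script. Its argument "steps" is a list of rows, each a list of 7 numbers: the turn, a rotation vector about the tool's x, y, z in degrees, then the shift along the tool's x, y, z in m, then the opening, from 0 (shut) to 1 (fully open). A call has 1 to 8 rows; each row shifts and turns the commanded pose from where the row before left it, along the tool's axes as they then stand; what a row does not reach is not made up. A row lasts 1/8 s, in which the tool goes at most 62.5 mm and 10.7 degrees, less where a joint would pass 70% of its speed; a pose out of reach is approached as far as the arm can. A call with a gripper value outside its range is refused whole. The fingers move at their own pace and stop on an object; "newtons" is the grip in N (left out, the last holds). Time passes only in rows, so rows that do not move let the fingers close. It gives the time, the measured TCP pose, the force and the opening at its end, in the units of the state.
- monitor.sense(): the state, without advancing time (a new reading comes with each control period).
- eyes.camera(name): name is "scene" or "side" or "wrist"; returns the picture (480x640x3 uint8, red, green, blue); there is no depth.
- eyes.calibration(name): a dict with "mtx" (3x3 intrinsics, pixels), "k1" (the pictures are not rectified: a ray, as slopes to the right and down, at radius r is drawn at 1 + k1 r^2 times it, then the intrinsics apply), "view" (4x4, takes a point from world to camera coordinates). Camera axes: x right, y up, looking along -z (the intrinsics and any distortion apply to the point x, -y, -z); pixel columns grow to the right and rows downward; lengths in m; the calibration is good to about 2 mm. A picture is of the moment at which its call begins: read the wrist's pose just before it. calibration takes no time and is no camera call; for the wrist camera it gives the pose at the moment of the call.
- job.job_done(): hands the job in, once; it reports no verdict.
Trained networks look in the newest picture that a camera, given by its name, has taken for a name from the list of things; names that differ only in an ending like _2 or _b are one class to them, and where a whole thing is asked for, a point or a joint stands for the part that bears it (a point fixed in the world has none). Each returns a list of dicts, best first, with "confidence" (0 to 1); they miss things now and then, are a little off and sometimes report something else, mostly with a low value. They report only what shows in the picture. A call takes as long as a camera call. They do not tell look-alikes from the thing itself.
- finder.regions_of(camera, query): "region" (480x640 bool, what is visible of it) and "extent" ([left, top, right, bottom] in pixels, round what is visible of it).
- finder.mark_of(camera, query): "point" ([row, column] in pixels: a listed point, or the origin of a listed thing).
The state is a dict: "time": time; "joint_positions": joint angles; "joint_vel": joint speeds; "tau": joint torques, N m; "tool_pos": TCP position; "tcp_rot": TCP orientation; "wrist_force": force on the tool from outside, world axes, zero at the start; "torque": the same for the moment, N m; "grip_width": opening from 0.0 (shut) to 1.0 (fully open).
Only numpy, scipy, OpenCV 4.12 (cv2) and the standard library are available. Lean on these libraries where they do the work, as an engineer would, in place of code of your own. Each camera call takes 0.05 s, during which the arm holds its last target.

## Working session

There is one attempt and no reset: what is moved stays moved. The work goes in short steps, Python scripts to look and compute and a tool call to move; the robot and the scene stay as the last step left them, time stands still between calls to the robot, and variables do not carry over. Pictures are saved under pics/ and viewed, and the job is handed in when it is done.

Besides the shell and the picture viewer there is one more tool, called after "Call:" as a command line: name --pt "numbers of a row" for each row, then --argument value for the rest. move_arm: Moves the arm, as the interface text tells. Its arguments: {"type":"object","properties":{"steps":{"type":"array"},"newtons":{"type":"number"}},"required":["steps"]}

```bash
mkdir -p pics; cat > h.py <<'E'
import numpy as np,cv2
from bench import monitor, eyes, job, finder
def ray(cal,px):  # px=(col,row)
    m=np.array(cal["mtx"]);k=cal["k1"];V=np.array(cal["view"])
    d=np.array([(px[0]-m[0,2])/m[0,0],(px[1]-m[1,2])/m[1,1]]);s=d.copy()
    for _ in range(30): s=d/(1+k*(s@s))
    R=V[:3,:3];o=-R.T@V[:3,3]
    return o,R.T@np.array([s[0],-s[1],-1.])
def onz(cal,px,z):
    o,d=ray(cal,px); return o+d*(z-o[2])/d[2]
def proj(cal,P):
    m=np.array(cal["mtx"]);V=np.array(cal["view"]);p=V[:3,:3]@np.array(P)+V[:3,3]
    s=np.array([p[0]/-p[2],-p[1]/-p[2]]);s=s*(1+cal["k1"]*(s@s))
    return np.array([m[0,0]*s[0]+m[0,2],m[1,1]*s[1]+m[1,2]])
def snap(n,f):
    im=eyes.camera(n);cv2.imwrite("pics/"+f,im[:,:,::-1]);return im
E
python3 - <<'E'
from h import *
for c in("scene","side","wrist"): snap(c,c+"0.png")
s=monitor.sense();print(s["time"],s["tool_pos"],s["tcp_rot"],s["wrist_force"])
for c in("scene","side","wrist"):
  cal=eyes.calibration(c)
  print(c,np.round(-np.array(cal["view"])[:3,:3].T@np.array(cal["view"])[:3,3],3))
E
```

```text
0.15 [0.16443768 0.5246252  0.23831361] [[-9.54207135e-01  2.99146247e-01 -5.16084997e-04]
 [ 2.99146609e-01  9.54206739e-01 -8.97340505e-04]
 [ 2.24015737e-04 -1.01063379e-03 -9.99999464e-01]] [-0.08039904 -0.76368046  0.80976094]
scene [1.203 0.227 1.111]
side [-0.114 -0.737  1.286]
wrist [0.09  0.549 0.384]
```

View pics/scene0.png

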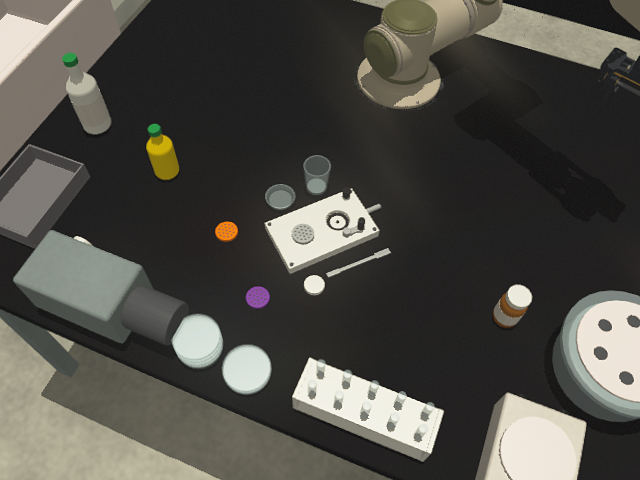

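View pics/side0.png

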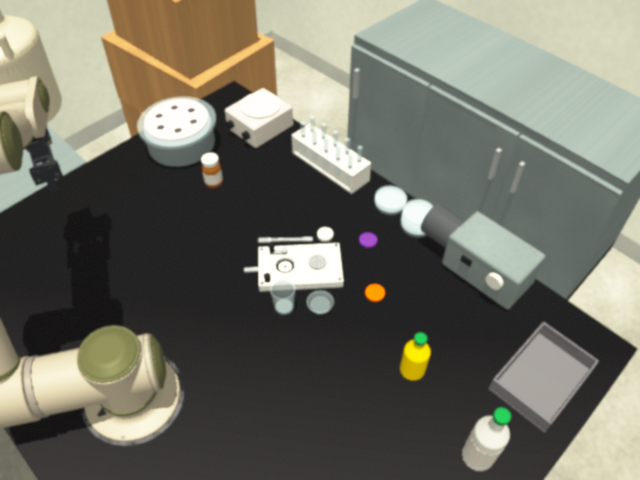

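View pics/wrist0.png

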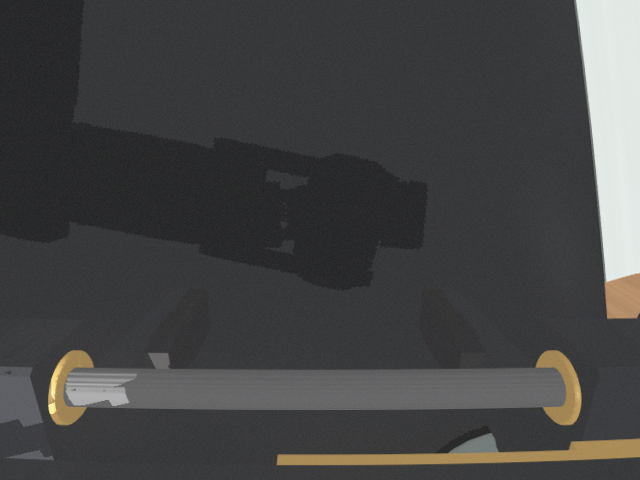

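The scene picture shows three candidates for the disc: steel at (303,233) on the deck, orange at (227,231) and purple at (257,297). The steel one on the white deck fits the description. Next I'll check it in a crop and measure.

```bash
python3 - <<'E'
from h import *
im=cv2.imread("pics/scene0.png")
cv2.imwrite("pics/crop0.png",cv2.resize(im[170:290,250:410],(800,600),interpolation=cv2.INTER_CUBIC))
im=cv2.imread("pics/side0.png")
cv2.imwrite("pics/crop1.png",cv2.resize(im[215:325,235:375],(763,600),interpolation=cv2.INTER_CUBIC))
eyes.camera("scene");eyes.camera("side")
for c in("scene","side"):
  cal=eyes.calibration(c)
  for q,z in(("disc_mid",.028),("recess",.024),("clamp_pivot",.024),("clamp_post",.046),("stopper",.024),("base",0)):
    for r in finder.mark_of(c,q)[:2]:
      p=r["point"];print(c,q,round(r["confidence"],2),np.round(p,1),np.round(onz(cal,(p[1],p[0]),z),4))
print(monitor.sense()["time"])
E
```

```text
scene disc_mid 0.83 [228.9 225.7] [ 0.6319 -0.2009  0.028 ]
scene disc_mid 0.7 [295.8 256.2] [ 0.7539 -0.069   0.028 ]
scene recess 0.81 [217.2 337.3] [0.5047 0.0142 0.024 ]
scene recess 0.36 [187.4 315.3] [ 0.447  -0.0628  0.024 ]
scene clamp_pivot 0.57 [234.  343.9] [0.5406 0.0437 0.024 ]
scene clamp_post 0.73 [225.1 359.8] [0.5191 0.0713 0.046 ]
scene stopper 0.56 [314.1 502.1] [0.5958 0.4128 0.024 ]
scene base 0.68 [230.9 318.6] [ 0.5405 -0.0161  0.    ]
scene base 0.5 [223.1 361.6] [0.4828 0.0665 0.    ]
side disc_mid 0.79 [239.6 368.3] [ 0.7312 -0.0843  0.028 ]
side disc_mid 0.63 [294.6 377.6] [ 0.6108 -0.2252  0.028 ]
side recess 0.76 [264.2 283.7] [0.5091 0.0202 0.024 ]
side clamp_pivot 0.72 [249.4 281.9] [0.5404 0.0613 0.024 ]
side clamp_post 0.64 [236.6 322.2] [0.6378 0.0027 0.046 ]
side clamp_post 0.62 [249.9 272.9] [0.5107 0.0632 0.046 ]
side stopper 0.51 [261.9 319.5] [ 0.5826 -0.042   0.024 ]
side stopper 0.43 [280.  267.9] [0.444 0.011 0.024]
side base 0.91 [267.6 299.1] [ 0.5427 -0.0035  0.    ]
0.85
```

View pics/crop0.png

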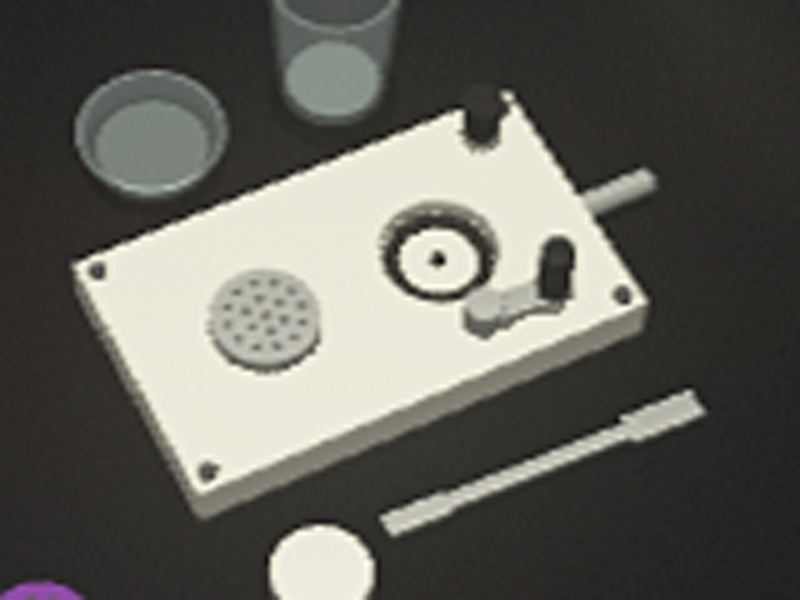

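View pics/crop1.png

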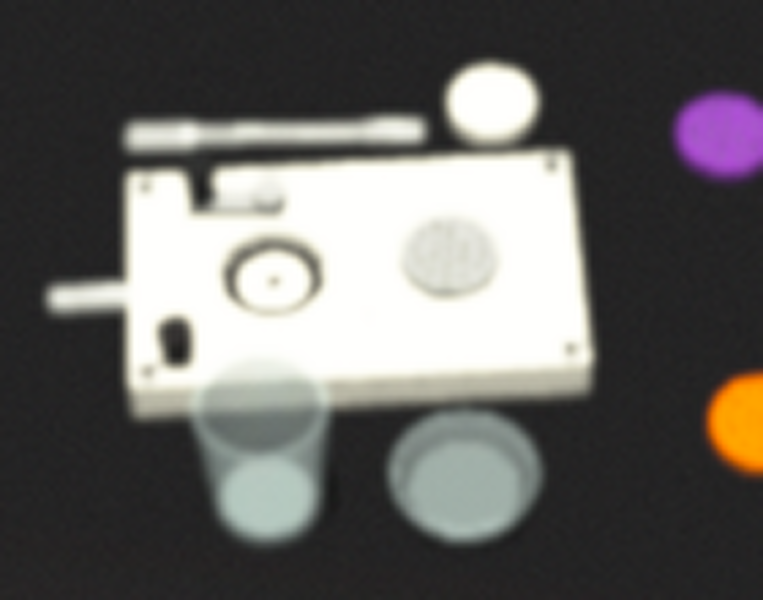

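The crop confirms the steel perforated disc, at about (303,233) in the full image. Post is at (361,223), stopper at (346,194).

```bash
python3 - <<'E'
from h import *
def fit(C):
    C=np.array(C)[:,:2] # order: (-x,-y),(-x,+y),(+x,+y),(+x,-y)
    M=np.array([[-65,-110],[-65,110],[65,110],[65,-110]])/1e3
    c=C.mean(0);H=M.T@(C-c);a=np.arctan2(H[0,1]-H[1,0],H[0,0]+H[1,1])
    R=np.array([[np.cos(a),-np.sin(a)],[np.sin(a),np.cos(a)]])
    print(c,np.degrees(a),"res mm",np.round((C-c-M@R.T)*1e3,1).tolist());return c,R
cal=eyes.calibration("scene")
f=lambda p:(p[0]/5+250,p[1]/5+170)
c,R=fit([onz(cal,f(p),.024) for p in((73,265),(510,93),(648,303),(197,492))])
for n,p,z in(("disc",(265,315),.032),("rec",(439,250),.024),("post top",(558,248),.0605),("boss",(487,300),.0385),("stop",(483,145),.024),("spat1",(697,398),0.002),("spat2",(388,525),.002),("cap",(322,565),.012)):
    P=onz(cal,f(p),z); print(n,P[:2],"base:",np.round((P[:2]-c)@R*1e3,1))
cal=eyes.calibration("side")
g=lambda p:(p[0]/5.45+235,p[1]/5.45+215)
c,R=fit([onz(cal,g(p),.024) for p in((590,370),(132,392),(126,172),(570,152))])
for n,p,z in(("disc",(451,253),.032),("rec",(273,276),.024),("post top",(203,170),.0605),("boss",(268,190),.0385),("stop",(176,360),.024)):
    P=onz(cal,g(p),z); print(n,P[:2],"base:",np.round((P[:2]-c)@R*1e3,1))
E
```

```text
[ 0.54178872 -0.00792904] 48.56618007754638 res mm [[1.0, -0.2], [0.7, 0.8], [-0.8, -0.0], [-0.9, -0.6]]
disc [ 0.57789567 -0.0385351 ] base: [  0.9 -47.3]
rec [0.51132177 0.01793146] base: [-0.8 40. ]
post top [0.51350927 0.07214647] base: [41.3 74.2]
boss [0.53684123 0.04950736] base: [39.8 41.7]
stop [0.44961232 0.01578387] base: [-43.2  84.8]
spat1 [0.52620119 0.1476198 ] base: [106.3 114.6]
spat2 [0.63852276 0.04457041] base: [103.4 -37.8]
cap [0.67228668 0.02747864] base: [112.9 -74.4]
[ 0.54005099 -0.01099929] 48.568923194987825 res mm [[-2.1, -2.6], [-1.6, -2.7], [0.3, 4.4], [3.4, 0.9]]
disc [ 0.57606508 -0.04198331] base: [  0.6 -47.5]
rec [0.50844967 0.01402494] base: [-2.1 40.3]
post top [0.5107343  0.06455504] base: [37.2 72. ]
boss [0.53618114 0.04659612] base: [40.6 41. ]
stop [0.44056145 0.00961631] base: [-50.4  88.2]
```

Call:
move_arm --pt "0 0 8 0 0 0 0.3" --pt "0 0 8 0 0 0 0.3" --pt "0 0 8 0 0 0 0.3" --pt "0 0 0 -0.055 -0.0115 0 0.3" --pt "0 0 0 -0.055 -0.0115 0 0.3" --pt "0 0 0 -0.055 -0.0115 0 0.3" --pt "0 0 0 -0.055 -0.0115 0 0.3" --pt "0 0 0 -0.055 -0.0115 0 0.3"

```text
time: 1.85
tool_pos: [0.3336, 0.2983, 0.2389]
tcp_rot: [[-0.75, 0.661, 0.0], [0.661, 0.75, 0.0], [-0.0, 0.0, -1.0]]
wrist_force: [1.1, 0.4, -1.0]
grip_width: 0.303
```

Call:
move_arm --pt "0 0 0 -0.055 -0.0115 0 0.3" --pt "0 0 0 -0.055 -0.0115 0 0.3" --pt "0 0 0 -0.055 -0.0115 0 0.3" --pt "0 0 0 -0.055 -0.0115 0 0.3" --pt "0 0 0 -0.055 -0.0115 0 0.3" --pt "0 0 0 -0.055 -0.0115 0 0.3" --pt "0 0 0 -0.055 -0.0115 0 0.3" --pt "0 0 0 -0.006 0 0 0.3"

```text
time: 2.85
tool_pos: [0.574, -0.0219, 0.2379]
tcp_rot: [[-0.748, 0.664, -0.001], [0.664, 0.748, -0.0], [0.0, -0.0, -1.0]]
wrist_force: [-0.6, 0.1, -0.6]
grip_width: 0.299
```

```bash
python3 - <<'E'
from h import *
s=monitor.sense();R=np.array(s["tcp_rot"]);print(s["time"],s["tool_pos"],np.round(R,4).tolist(),s["grip_width"],np.abs(s["joint_vel"]).max())
cal=eyes.calibration("wrist");np.save("cal1.npy",cal,allow_pickle=True)
snap("wrist","wrist1.png")
for q,z in(("disc_mid",.028),("recess",.024),("clamp_pivot",.024),("clamp_post",.046),("stopper",.024)):
    for r in finder.mark_of("wrist",q)[:2]:
      p=r["point"];P=onz(cal,(p[1],p[0]),z);print(q,round(r["confidence"],2),np.round(p,1),np.round(P,4))
E
```

```text
2.85 [ 0.57404534 -0.02192255  0.23790889] [[-0.7477, 0.6641, -0.0005], [0.6641, 0.7477, -0.0001], [0.0003, -0.0004, -1.0]] 0.299390725401755 0.05309330688065382
disc_mid 0.91 [214.8 300.8] [ 0.5752 -0.0392  0.028 ]
disc_mid 0.59 [337.5 221. ] [ 0.6173 -0.1893  0.028 ]
recess 0.72 [117.6 300.6] [0.5103 0.019  0.024 ]
clamp_pivot 0.86 [116.2 348.4] [0.5373 0.0513 0.024 ]
clamp_post 0.98 [ 74.2 354.7] [0.5145 0.0748 0.046 ]
stopper 0.8 [ 60. 240.] [0.4409 0.0123 0.024 ]
```

View pics/wrist1.png

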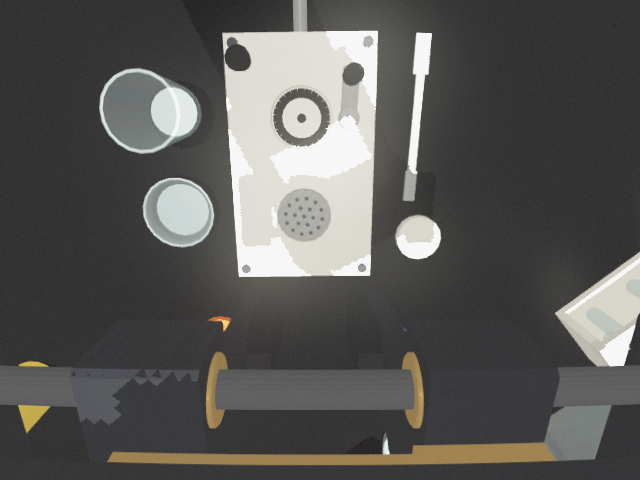

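The wrist picture shows the disc at (303,215), recess (301,118), post (353,74), boss (348,117) and stopper (237,57). The disc-to-recess line is almost along base y.

```bash
python3 - <<'E'
from h import *
cal=eyes.calibration("wrist")
C=np.array([onz(cal,p,.024)[:2] for p in((239,276),(222.5,32),(378,31),(370.5,276))])
M=np.array([[-65,-110],[-65,110],[65,110],[65,-110]])/1e3
c=C.mean(0);H=M.T@(C-c);a=np.arctan2(H[0,1]-H[1,0],H[0,0]+H[1,1])
R=np.array([[np.cos(a),-np.sin(a)],[np.sin(a),np.cos(a)]])
print(c,np.degrees(a),np.round((C-c-M@R.T)*1e3,1).tolist())
t=monitor.sense();T=np.array(t["tcp_rot"]);tp=np.array(t["tool_pos"])
for n,p,z in(("disc",(303.5,214.5),.032),("rec",(301.5,117.5),.024),("post",(353.5,74),.0605),("boss",(348.5,116.5),.0385)):
    P=onz(cal,p,z);print(n,P[:2],"base",np.round((P[:2]-c)@R*1e3,1),"tool",np.round((P-tp)@T*1e3,1))
E
```

```text
[ 0.53986423 -0.0030748 ] 49.1738815401194 [[-0.1, -0.2], [-0.9, 0.3], [-0.3, 0.2], [1.3, -0.2]]
disc [ 0.57453284 -0.03262765] base [  0.3 -45.6] tool [-11.4  -9.5 207.1]
rec [0.50889065 0.02330796] base [-0.3 40.7] tool [ 74.8 -10.8 215.1]
post [0.51164575 0.07615652] base [41.5 73.2] tool [107.7  30.7 178.6]
boss [0.5347197  0.05418846] base [40.  41.3] tool [ 75.8  29.4 200.6]
```

```bash
cat > m.py <<'E'
from h import *
def base(cal,K):
    C=np.array([onz(cal,p,.024)[:2] for p in K])
    M=np.array([[-65,-110],[-65,110],[65,110],[65,-110]])/1e3
    c=C.mean(0);H=M.T@(C-c);a=np.arctan2(H[0,1]-H[1,0],H[0,0]+H[1,1])
    R=np.array([[np.cos(a),-np.sin(a)],[np.sin(a),np.cos(a)]])
    print(c,np.degrees(a),np.round((C-c-M@R.T)*1e3,1).tolist());return c,R
E
python3 - <<'E'
from h import *
s=monitor.sense();R=np.array(s["tcp_rot"]);print(s["time"],s["tool_pos"],np.round(R,4).tolist(),np.abs(s["joint_vel"]).max())
im=snap("wrist","wrist2.png")
cv2.imwrite("pics/w2c.png",cv2.resize(im[20:290,210:390,::-1],(400*1,600),interpolation=cv2.INTER_CUBIC))
E
```

```text
3.15 [ 0.57219115 -0.0179717   0.23914235] [[-0.751, 0.6603, 0.0002], [0.6603, 0.751, 0.0], [-0.0002, 0.0002, -1.0]] 0.0029970376684098927
```

View pics/w2c.png

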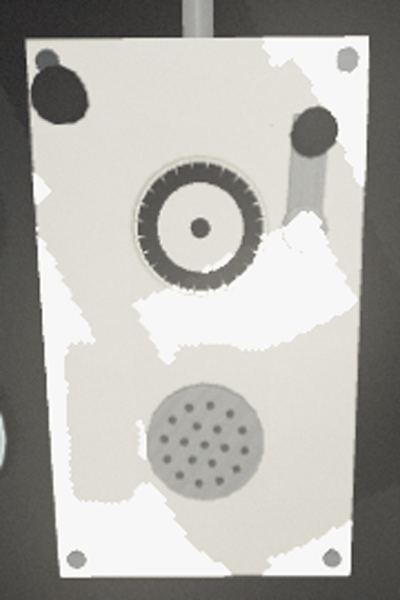

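```bash
python3 - <<'E'
from m import *
cal=eyes.calibration("wrist"); k=2.2222
f=lambda p:((p[0]+.5)/k+210-.5,(p[1]+.5)/k+20-.5)
c,R=base(cal,[f(p) for p in((61,577),(26,39),(370,36),(351,575))])
t=monitor.sense();T=np.array(t["tcp_rot"]);tp=np.array(t["tool_pos"]);print(tp,"tcp base",(tp[:2]-c)@R*1e3)
for n,p,z in(("disc",(205.5,441.5),.032),("rec",(200,225),.024),("recfloor",(200.5,228),.016),("post",(314,132),.0605)):
    P=onz(cal,f(p),z);print(n,P[:2],"base",np.round((P[:2]-c)@R*1e3,1),"tool",np.round((P-tp)@T*1e3,1))
E
```

```text
[ 0.5414609 -0.0069102] 49.02457285277413 [[0.1, -0.4], [-0.1, 0.1], [-0.1, 0.3], [0.2, -0.0]]
[ 0.5722594  -0.01805918  0.23916554] tcp base [ 11.77829045 -30.56337188]
disc [ 0.57663205 -0.03614698] base [  1.  -45.7] tool [-15.2 -10.7 207.2]
rec [0.51017761 0.02003085] base [-0.2 41.3] tool [ 71.8 -12.4 215.1]
recfloor [0.51111053 0.01909215] base [-0.3 40. ] tool [ 70.5 -12.5 223.1]
post [0.51336856 0.07220227] base [41.3 73.1] tool [103.9  28.9 178.6]
```

Scene and settled wrist measurements agree to about 2 mm. Next is moving behind the disc and descending just above deck level.

Call:
move_arm --pt "0 0 0 -0.039 -0.011 0 0.3" --pt "0 0 0 0 0 0.05 0.3" --pt "0 0 0 0 0 0.05 0.3" --pt "0 0 0 0 0 0.05 0.3" --pt "0 0 0 0 0 0.03 0.3" --pt "0 0 0 0 0 0.015 0.3" --pt "0 0 0 0 0 0 0.3" --pt "0 0 0 0 0 0 0.3"

```text
time: 4.2
tool_pos: [0.5955, -0.0533, 0.0452]
tcp_rot: [[-0.75, 0.661, 0.002], [0.661, 0.75, -0.001], [-0.002, 0.001, -1.0]]
wrist_force: [0.4, 0.9, 0.1]
grip_width: 0.297
```

```bash
python3 - <<'E'
from h import *
s=monitor.sense();print(s["time"],s["tool_pos"],s["wrist_force"],s["grip_width"])
t=np.array(s["tool_pos"]);T=np.array(s["tcp_rot"])
for P in([.5768,-.0363,.032],[.5106,.0193,.024]): print(np.round((np.array(P)-t)@T*1e3,1))
cal=eyes.calibration("wrist");snap("wrist","w3.png")
p=finder.mark_of("wrist","disc_mid")[0];print(p["confidence"],p["point"],np.round((onz(cal,p["point"][::-1],.028)-t)@T*1e3,1))
E
```

```text
4.2 [ 0.59546243 -0.05327549  0.04520082] [0.3783188  0.88239589 0.1253578 ] 0.2972448018829321
[25.3  0.4 13.1]
[111.7  -1.7  20.9]
0.94 [243.2, 310.5] [23.9 -1.3 17.1]
```

View pics/w3.png

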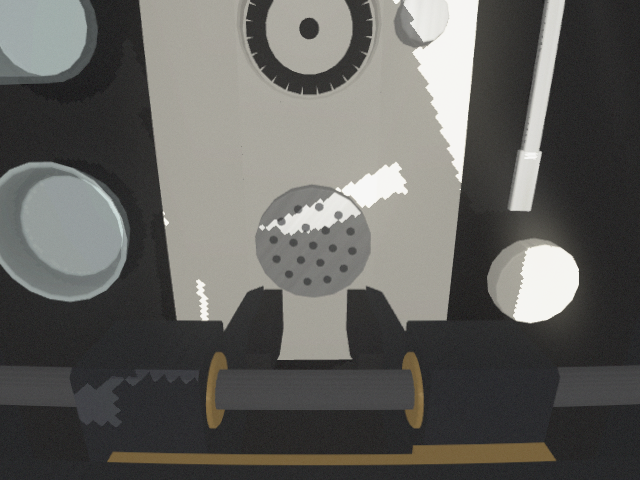

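Fingertips sit behind the disc (313,241) and are centred, but only 25 mm back, so I'll back off before lowering.

Call:
move_arm --pt "0 0 0 -0.014 -0.0005 0 0.3" --pt "0 0 0 0 0 0 0.3" --pt "0 0 0 0 0 0.0175 0.3" --pt "0 0 0 0 0 0 0.3" --pt "0 0 0 0 0 0 0.3"

```text
time: 4.92
tool_pos: [0.6044, -0.0626, 0.0254]
tcp_rot: [[-0.75, 0.661, -0.002], [0.661, 0.75, 0.001], [0.002, -0.001, -1.0]]
wrist_force: [-0.2, -0.0, -0.2]
grip_width: 0.3
```

```bash
python3 - <<'E'
from h import *
s=monitor.sense();print(s["time"],s["tool_pos"],s["wrist_force"],s["grip_width"])
t=np.array(s["tool_pos"]);T=np.array(s["tcp_rot"])
for P in([.5768,-.0363,.032],[.5106,.0193,.024]): print(np.round((np.array(P)-t)@T*1e3,1))
cal=eyes.calibration("wrist");snap("wrist","w4.png")
p=finder.mark_of("wrist","disc_mid")[0];print(p["confidence"],p["point"],np.round((onz(cal,p["point"][::-1],.028)-t)@T*1e3,1))
p=finder.mark_of("wrist","recess")[0];print(p["confidence"],p["point"],np.round((onz(cal,p["point"][::-1],.024)-t)@T*1e3,1))
E
```

```text
4.925 [ 0.60439672 -0.06262988  0.02538036] [-0.20694357 -0.01180335 -0.22305924] 0.2998526960468128
[38.1  1.5 -6.6]
[124.5  -0.6   1.6]
0.76 [226.0, 311.2] [37.2 -0.8 -2.6]Traceback (most recent call last):
  File "<stdin>", line 7, in <module>
IndexError: list index out of range
```

View pics/w4.png

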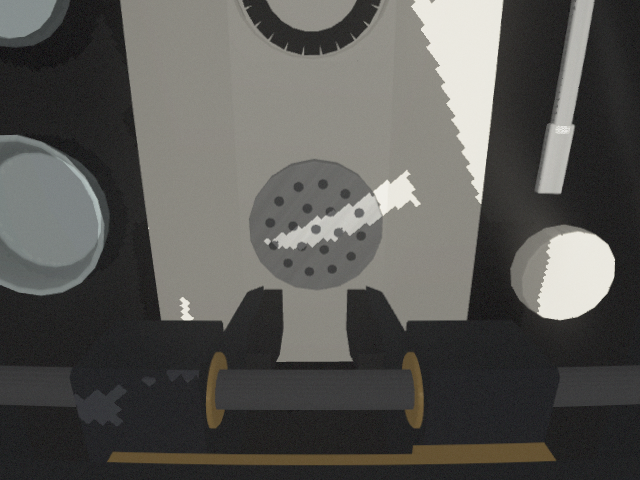

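Call:
move_arm --pt "0 0 0 0 0 -0.002 0.3" --pt "0 0 0 0.008 0 0 0.3" --pt "0 0 0 0.008 0 0 0.3" --pt "0 0 0 0.008 0 0 0.3" --pt "0 0 0 0.008 0 0 0.3" --pt "0 0 0 0.008 0 0 0.3" --pt "0 0 0 0 0 0 0.3" --pt "0 0 0 0 0 0 0.3"

```text
time: 6.08
tool_pos: [0.575, -0.0365, 0.0282]
tcp_rot: [[-0.75, 0.661, -0.0], [0.661, 0.75, 0.0], [0.0, 0.0, -1.0]]
wrist_force: [0.5, 0.2, 0.4]
grip_width: 0.298
```

```bash
cat > look.py <<'E'
import sys
from h import *
s=monitor.sense();print(s["time"],s["tool_pos"],s["wrist_force"],s["grip_width"])
t=np.array(s["tool_pos"]);T=np.array(s["tcp_rot"])
print("rec",np.round((np.array([.5106,.0193,.024])-t)@T*1e3,1))
cal=eyes.calibration("wrist");snap("wrist",sys.argv[1])
for q,z in (("disc_mid",.028),("recess",.024),("clamp_post",.046)):
  for p in finder.mark_of("wrist",q)[:1]:print(q,p["confidence"],p["point"],np.round((onz(cal,p["point"][::-1],z)-t)@T*1e3,1))
E
python3 look.py w5.png
```

```text
6.075 [ 0.57498987 -0.03646144  0.02823085] [0.52985408 0.17170763 0.42594951] 0.29821121563101183
rec [85.2 -0.8  4.2]
disc_mid 0.88 [237.5, 310.5] [31.8 -1.1  0.2]
recess 0.87 [93.2, 310.2] [85.1 -1.1  4.2]
```

View pics/w5.png

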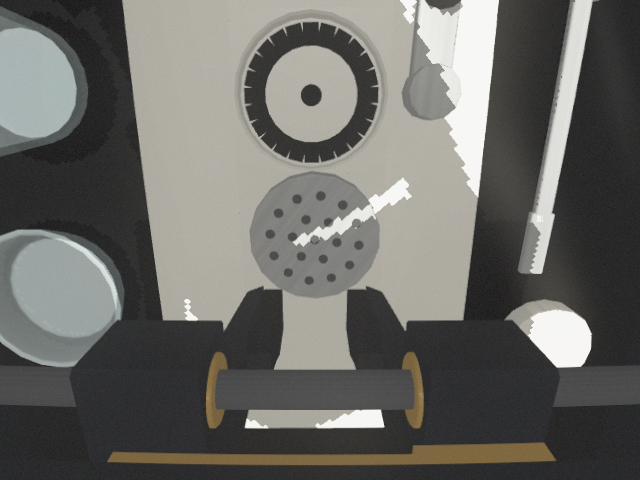

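Disc is at (315,235), being pushed straight at the recess (311,95), with about 53 mm to go.

Call:
move_arm --pt "0 0 0 0.007 -0.0005 0 0.3" --pt "0 0 0 0.007 -0.0003 0 0.3" --pt "0 0 0 0.007 0 0 0.3" --pt "0 0 0 0.006 0 0 0.3" --pt "0 0 0 0.006 0 0 0.3" --pt "0 0 0 0.005 0 0 0.3" --pt "0 0 0 0.004 0 0 0.3" --pt "0 0 0 0 0 0 0.3"

```text
time: 7.28
tool_pos: [0.5427, -0.0091, 0.0283]
tcp_rot: [[-0.75, 0.661, -0.0], [0.661, 0.75, 0.0], [0.0, -0.0, -1.0]]
wrist_force: [-0.1, -1.2, 0.2]
grip_width: 0.3
```

```bash
python3 look.py w6.png
```

```text
7.275 [ 0.54268524 -0.00905462  0.02827243] [-0.06075277 -1.17696145  0.15191229] 0.2995336314644929
rec [42.8  0.1  4.3]
disc_mid 0.64 [236.8, 315.3] [32.1  0.8  0.3]
clamp_post 0.61 [119.4, 450.2] [ 76.5  43.2 -17.7]
```

View pics/w6.png

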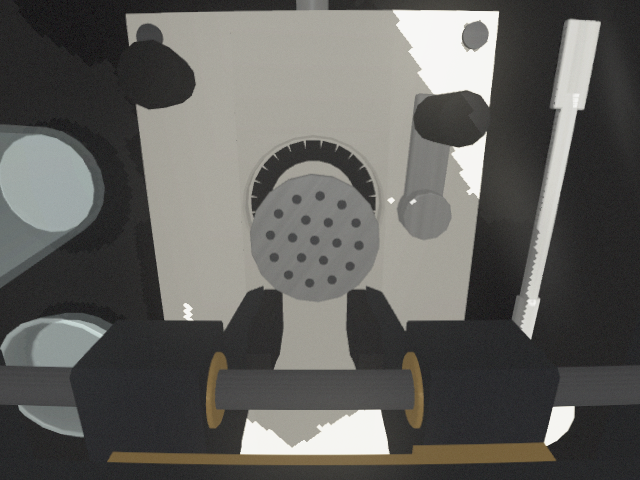

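The disc is partly over the recess and centred. It needs about 11 mm more.

Call:
move_arm --pt "0 0 0 0.003 0 0 0.3" --pt "0 0 0 0.003 0 0 0.3" --pt "0 0 0 0.003 0 0 0.3" --pt "0 0 0 0.003 0 0 0.3" --pt "0 0 0 0 0 0 0.3" --pt "0 0 0 0 0 0 0.3"

```text
time: 8.22
tool_pos: [0.5339, -0.0013, 0.0283]
tcp_rot: [[-0.75, 0.661, 0.0], [0.661, 0.75, -0.0], [-0.0, 0.0, -1.0]]
wrist_force: [0.4, -0.1, 0.3]
grip_width: 0.302
```

```bash
python3 look.py w7.png
```

```text
8.225 [ 0.53392009 -0.00130764  0.02827458] [ 0.35417843 -0.05883825  0.33216183] 0.30219043604993273
rec [31.1  0.   4.3]
disc_mid 0.32 [112.8, 175.7] [ 78.5 -49.2   0.3]
clamp_post 0.88 [156.1, 444.7] [ 65.   42.5 -17.7]
```

View pics/w7.png

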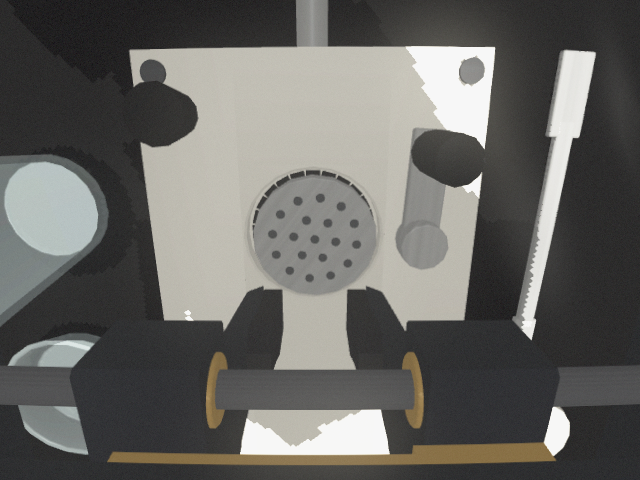

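```bash
python3 - <<'E'
import cv2
im=cv2.imread("pics/w7.png");cv2.imwrite("pics/w7c.png",cv2.resize(im[155:315,225:405],(675,600),interpolation=cv2.INTER_CUBIC))
E
```

```text
(no output)
```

View pics/w7c.png

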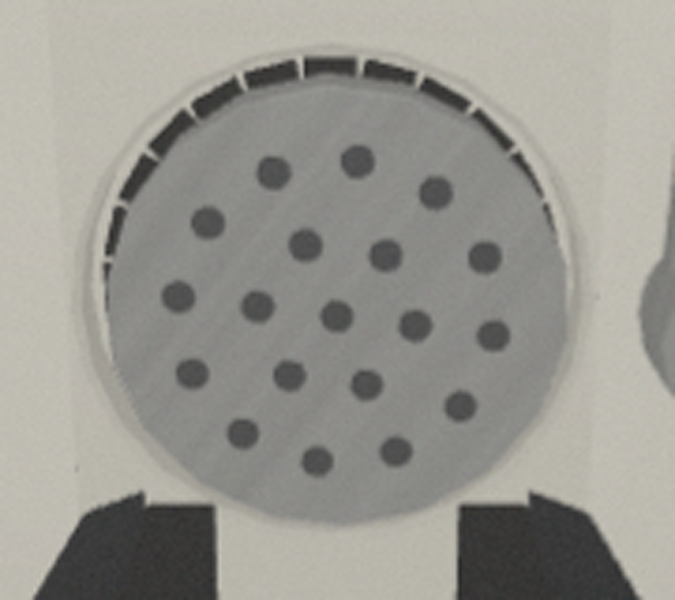

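The gasket shows at the front, so the disc is biased to the back and may be resting on the rear rim. I'll push a few mm more, slightly lower.

Call:
move_arm --pt "0 0 0 0 0 0.0025 0.3" --pt "0 0 0 0.002 0 0 0.3" --pt "0 0 0 0.002 0 0 0.3" --pt "0 0 0 0.002 0 0 0.3" --pt "0 0 0 0 0 0 0.3" --pt "0 0 0 0 0 0 0.3"

```text
time: 9.18
tool_pos: [0.5294, 0.0027, 0.0258]
tcp_rot: [[-0.75, 0.661, 0.0], [0.661, 0.75, -0.0], [-0.0, 0.0, -1.0]]
wrist_force: [0.3, 0.1, 0.2]
grip_width: 0.301
```

```bash
python3 look.py w8.png; python3 - <<'E'
import cv2
im=cv2.imread("pics/w8.png");cv2.imwrite("pics/w8c.png",cv2.resize(im[155:315,225:405],(675,600),interpolation=cv2.INTER_CUBIC))
E
```

```text
9.175 [0.52943681 0.00265678 0.0258002 ] [0.25044883 0.07056355 0.15909423] 0.30141522435836104
rec [25.1  0.   1.8]
disc_mid 0.56 [253.4, 310.5] [26.1 -1.1 -2.2]
clamp_post 0.67 [177.9, 445.0] [ 58.4  42.4 -20.2]
```

View pics/w8c.png

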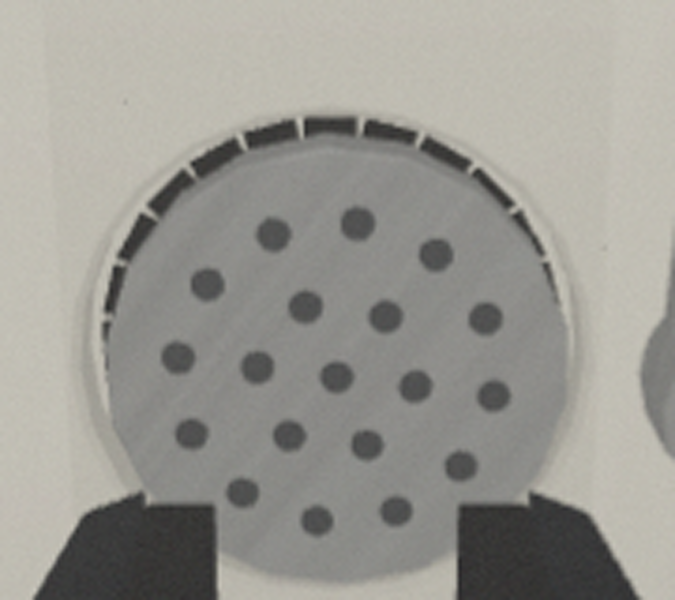

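No force was felt and the tips slid over a disc that stayed put, so it's flush in the recess. Next comes the swing clamp: lift, close the fingers, move to the +x/+y side of the post and turn 45°.

Call:
move_arm --pt "0 0 0 0 0 -0.06 0" --pt "0 0 0 0 0 -0.02 0" --pt "0 0 9 0 0 0 0" --pt "0 0 9 0 0 0 0" --pt "0 0 9 0 0 0 0" --pt "0 0 9 0 0 0 0" --pt "0 0 9 0 0 0 0" --pt "0 0 0 0 0 0 0"

```text
time: 10.38
tool_pos: [0.5294, 0.0026, 0.1057]
tcp_rot: [[-0.064, 0.998, -0.0], [0.998, 0.064, -0.0], [-0.0, -0.0, -1.0]]
wrist_force: [0.3, -0.5, 0.5]
grip_width: 0.002
```

```bash
python3 - <<'E'
from h import *
s=monitor.sense();print(s["time"],s["tool_pos"],np.round(s["tcp_rot"],3).tolist(),s["grip_width"],np.round(s["joint_positions"],2))
t=np.array(s["tool_pos"]);T=np.array(s["tcp_rot"])
a=np.radians(48.7);B=np.array([[np.cos(a),-np.sin(a)],[np.sin(a),np.cos(a)]]);rec=np.array([.5106,.0193])
for b in((41.3,33),(62,55),(19,12)):
  P=np.r_[rec+B@np.array(b)/1e3,.041];print(b,P,np.round((P-t)@T*1e3,1))
im=snap("wrist","w9.png");snap("scene","s9.png")
im=cv2.imread("pics/s9.png");cv2.imwrite("pics/s9c.png",cv2.resize(im[150:270,260:420],(800,600),interpolation=cv2.INTER_CUBIC))
E
```

```text
10.375 [0.52936152 0.00264885 0.10574957] [[-0.064, 0.998, -0.0], [0.998, 0.064, -0.0], [-0.0, -0.0, -1.0]] 0.002142423526618678 [-0.22  0.48  1.56 -0.    1.1  -0.28]
(41.3, 33) [0.51306635 0.07210726 0.041     ] [ 70.4 -11.8  64.7]
(62, 55) [0.51020058 0.10217847 0.041     ] [100.6 -12.7  64.7]
(19, 12) [0.51412486 0.04149404 0.041     ] [ 39.7 -12.7  64.7]
```

View pics/w9.png

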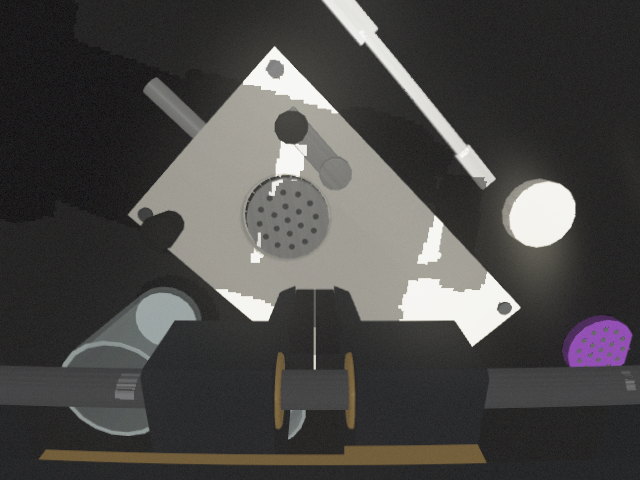

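View pics/s9c.png

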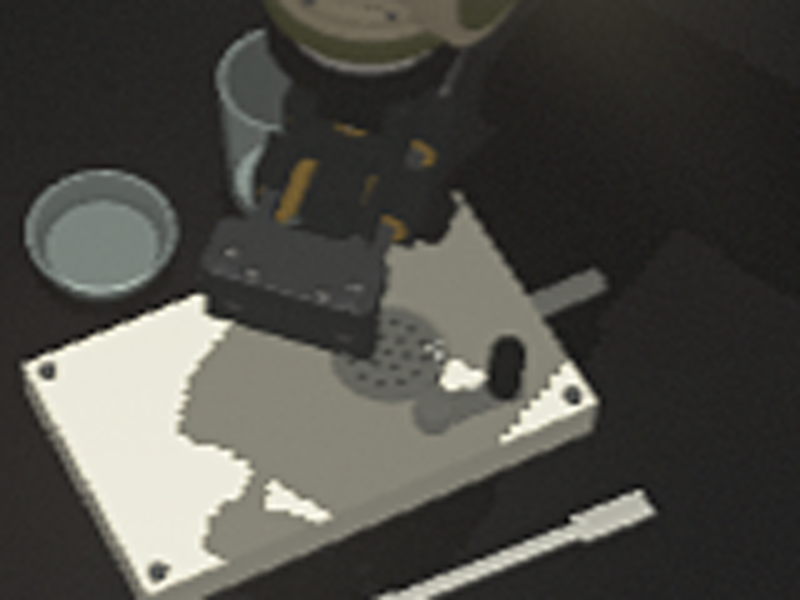

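The disc lies in the recess in both views; wrist has the post at (291,127). I'll go past the post on its far side, descend, and push back along tool −x.

Call:
move_arm --pt "0 0 0 0.052 -0.008 0 0" --pt "0 0 0 0.052 -0.0085 0 0" --pt "0 0 0 0 0 0 0" --pt "0 0 0 0 0 0.04 0" --pt "0 0 0 0 0 0.024 0" --pt "0 0 0 0 0 0 0" --pt "0 0 0 0 0 0 0"

```text
time: 11.35
tool_pos: [0.5071, 0.1049, 0.0426]
tcp_rot: [[-0.063, 0.998, 0.001], [0.998, 0.063, -0.0], [-0.0, 0.001, -1.0]]
wrist_force: [-0.5, 0.1, 0.3]
grip_width: 0.004
```

```bash
cat > l2.py <<'E'
import sys
from h import *
s=monitor.sense();print(s["time"],s["tool_pos"],np.round(s["wrist_force"],2))
t=np.array(s["tool_pos"]);T=np.array(s["tcp_rot"])
a=np.radians(48.7);B=np.array([[np.cos(a),-np.sin(a)],[np.sin(a),np.cos(a)]]);rec=np.array([.5106,.0193])
for n,b in(("post0",(41.3,33)),("postend",(7,0))):
  P=np.r_[rec+B@np.array(b)/1e3,.041];print(n,np.round((P-t)@T*1e3,1))
snap("scene","t.png")
im=cv2.imread("pics/t.png");cv2.imwrite("pics/"+sys.argv[1],cv2.resize(im[150:270,260:420],(800,600),interpolation=cv2.INTER_CUBIC))
E
python3 l2.py s10.png
```

```text
11.35 [0.50710357 0.10493389 0.04261315] [-0.52  0.14  0.32]
post0 [-33.1   3.9   1.6]
postend [-80.7   3.    1.6]
```

View pics/s10.png

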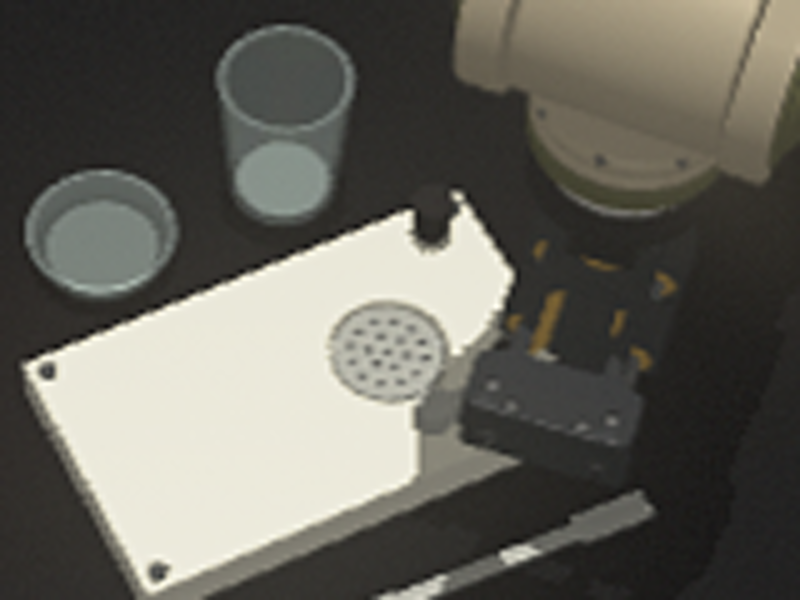

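Disc flush in recess at crop (388,352); gripper behind the post. Starting the push.

Call:
move_arm --pt "0 0 0 -0.007 0 0 0" --pt "0 0 0 -0.006 0 0 0" --pt "0 0 0 -0.005 0 0 0" --pt "0 0 0 -0.005 0 0 0" --pt "0 0 0 -0.005 0 0 0" --pt "0 0 0 -0.005 0 0 0" --pt "0 0 0 0 0 0 0"

```text
time: 12.28
tool_pos: [0.5071, 0.0723, 0.0414]
tcp_rot: [[-0.062, 0.998, -0.003], [0.998, 0.062, 0.0], [0.001, -0.003, -1.0]]
wrist_force: [-5.2, 1.5, -0.7]
grip_width: 0.003
```

```bash
python3 l2.py s11.png
```

```text
12.275 [0.50713847 0.0723469  0.04137938] [-5.16  1.48 -0.67]
post0 [-0.6  5.9  0.4]
postend [-48.2   5.1   0.3]
```

View pics/s11.png

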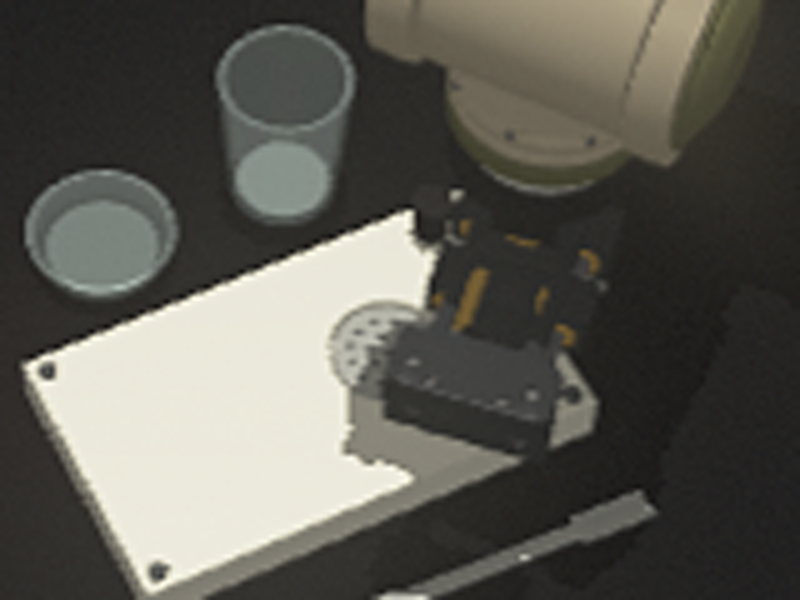

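```bash
python3 - <<'E'
from h import *
im=snap("wrist","w11.png");im=snap("side","t2.png")
cv2.imwrite("pics/d11.png",cv2.resize(im[215:305,235:355,::-1],(800,600),interpolation=cv2.INTER_CUBIC))
s=monitor.sense();print(s["wrist_force"],s["torque"],s["tool_pos"])
E
```

```text
[-5.37412063  0.70407288 -0.34721237] [ 0.27386062  0.86652598 -0.06469404] [0.50752137 0.07257726 0.04145105]
```

View pics/w11.png

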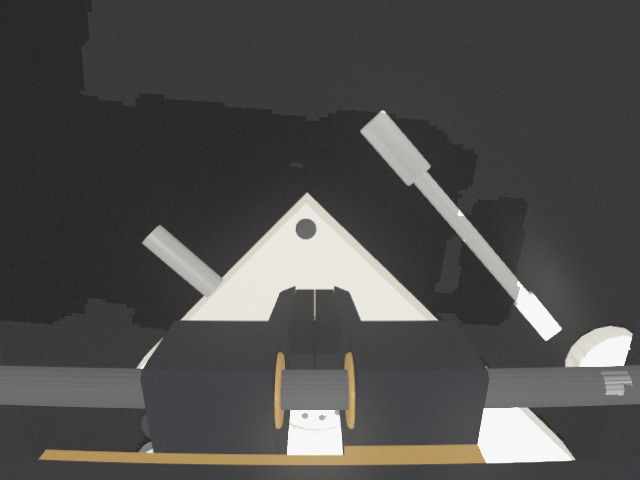

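View pics/d11.png

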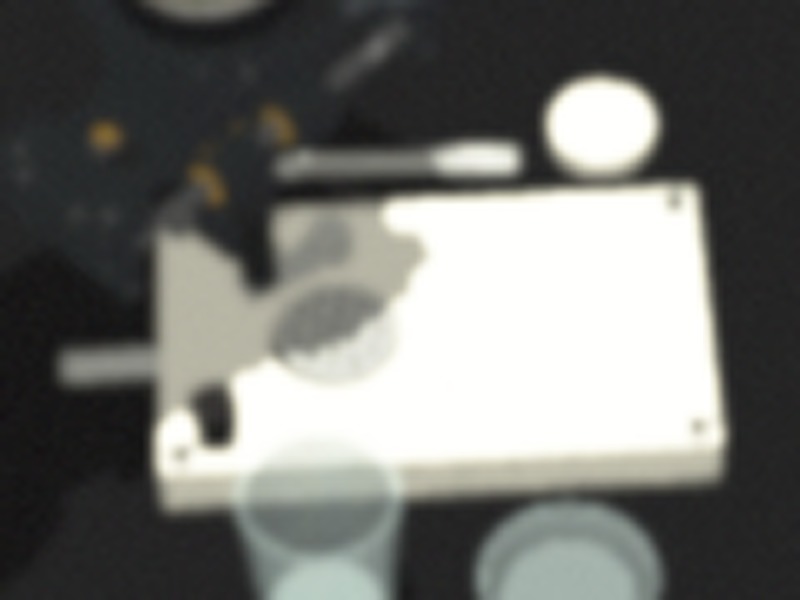

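The side view shows the clamp has swung about a third to a half of the way; the disc stays put. There is about 5 N of side force, so I'll ease that way and go on in small rows.

Call:
move_arm --pt "0 0 0 0 -0.003 0 0" --pt "0 0 0 -0.004 0 0 0" --pt "0 0 0 -0.004 0 0 0" --pt "0 0 0 0 0 0 0"

```text
time: 12.92
tool_pos: [0.5063, 0.0638, 0.0418]
tcp_rot: [[-0.062, 0.998, 0.001], [0.998, 0.062, -0.0], [-0.0, 0.001, -1.0]]
wrist_force: [-0.4, -0.2, 1.1]
grip_width: 0.006
```

```bash
cat > l3.py <<'E'
import sys
from h import *
s=monitor.sense();print(s["time"],s["tool_pos"],np.round(s["wrist_force"],2),np.round(s["torque"],2))
im=snap("side","t2.png")
cv2.imwrite("pics/"+sys.argv[1],cv2.resize(im[215:305,235:355,::-1],(800,600),interpolation=cv2.INTER_CUBIC))
E
python3 l3.py d12.png
```

```text
12.925 [0.50633727 0.06380474 0.0418474 ] [-0.4  -0.24  1.08] [-0.06  0.21 -0.05]
```

View pics/d12.png

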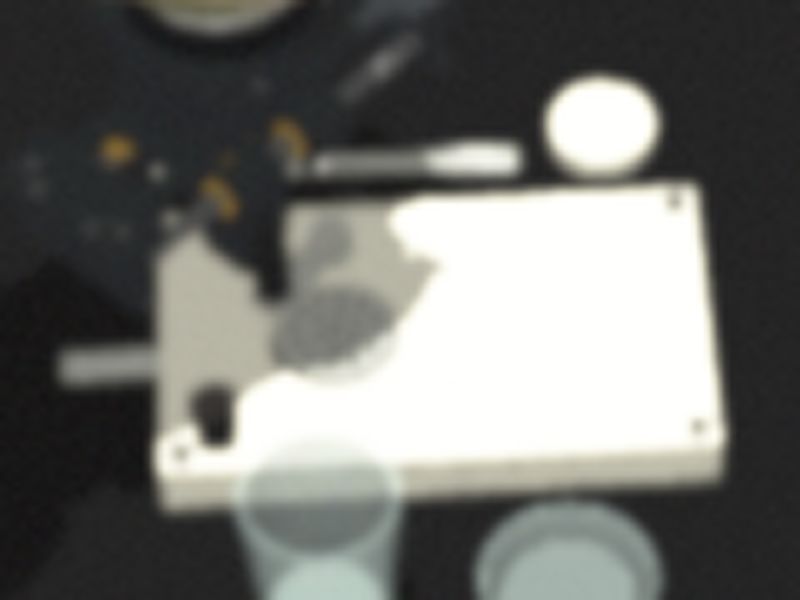

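Force relieved, and the clamp keeps swinging (post foot at about (270,300) in the crop). Continuing.

Call:
move_arm --pt "0 0 0 -0.004 0 0 0" --pt "0 0 0 -0.004 0 0 0" --pt "0 0 0 -0.004 0 0 0" --pt "0 0 0 -0.003 0 0 0" --pt "0 0 0 0 0 0 0"

```text
time: 13.6
tool_pos: [0.5072, 0.0489, 0.0418]
tcp_rot: [[-0.062, 0.998, 0.001], [0.998, 0.062, -0.0], [-0.0, 0.001, -1.0]]
wrist_force: [0.2, -0.5, 0.2]
grip_width: 0.007
```

```bash
python3 l3.py d13.png;python3 l2.py s13.png
```

```text
13.6 [0.50722027 0.04892224 0.04183436] [ 0.22 -0.46  0.24] [-0.09  0.   -0.01]
13.65 [0.50706434 0.04907294 0.04179555] [ 0.41 -1.06  0.69]
post0 [22.6  7.4  0.8]
postend [-25.    6.6   0.8]
```

View pics/d13.png

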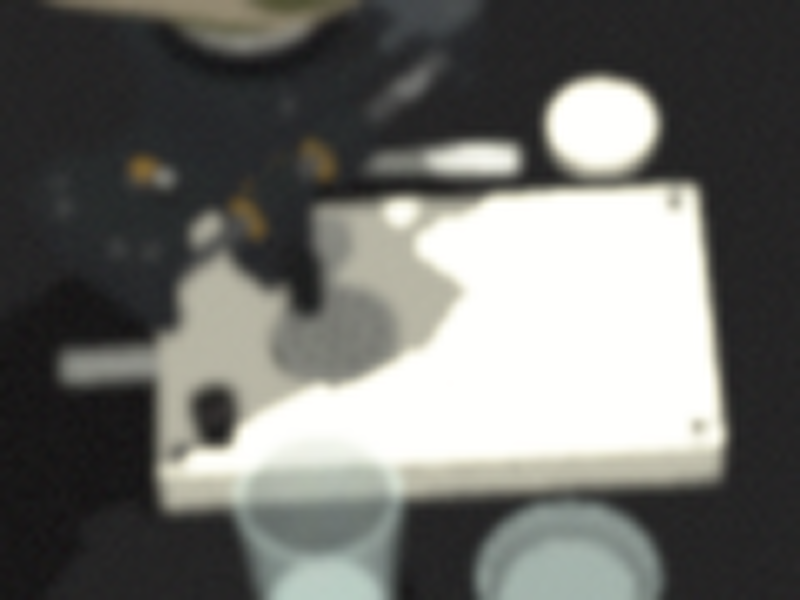

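View pics/s13.png

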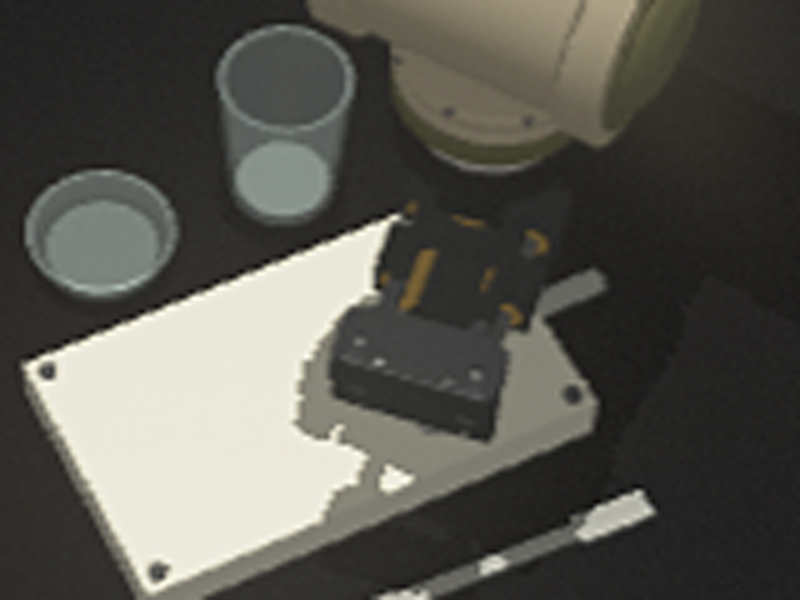

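Call:
move_arm --pt "0 0 0 -0.003 0 0 0" --pt "0 0 0 -0.003 0 0 0" --pt "0 0 0 -0.002 0 0 0" --pt "0 0 0 0 0 0 0" --pt "0 0 0 0 0 0 0"

```text
time: 14.32
tool_pos: [0.5088, 0.0416, 0.042]
tcp_rot: [[-0.063, 0.998, 0.003], [0.998, 0.063, 0.001], [0.0, 0.003, -1.0]]
wrist_force: [5.9, 5.3, -3.3]
grip_width: 0.005
```

Call:
move_arm --pt "0 0 0 -0.002 0 0 0" --pt "0 0 0 0 0 0 0" --pt "0 0 0 0 0 0 0"

```text
time: 14.7
tool_pos: [0.5097, 0.0402, 0.042]
tcp_rot: [[-0.062, 0.998, 0.005], [0.998, 0.062, 0.002], [0.001, 0.005, -1.0]]
wrist_force: [10.1, 10.6, -5.7]
grip_width: 0.007
```

```bash
python3 l3.py d14.png
```

```text
14.7 [0.50969837 0.04020228 0.04200895] [10.14 10.63 -5.74] [ 1.63 -1.51  0.21]
```

View pics/d14.png

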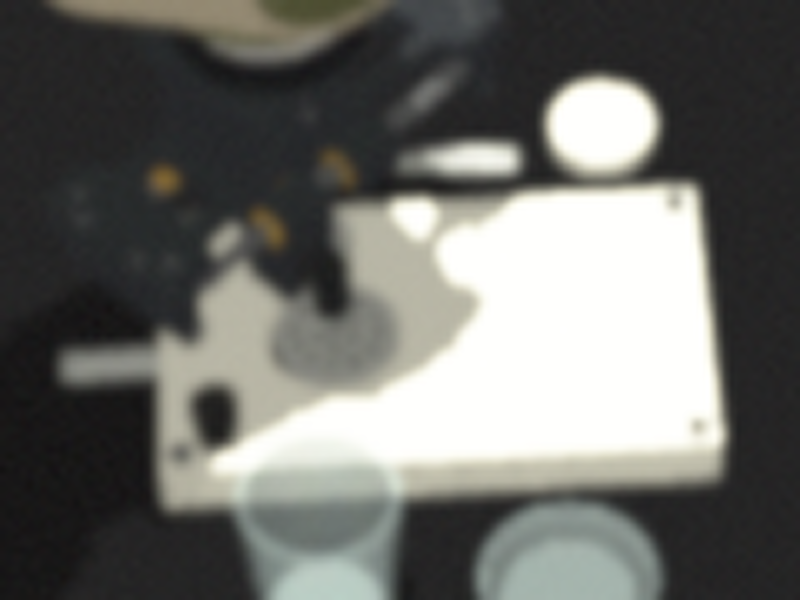

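Force rose to 15 N, but its direction is nearly radial, so I'm not sure the stop has been reached. Backing off and looking.

Call:
move_arm --pt "0 0 0 0.006 -0.001 0 0" --pt "0 0 0 0.015 0 0 0" --pt "0 0 0 0 0 -0.05 0" --pt "0 0 0 -0.04 0 -0.02 0" --pt "0 0 0 -0.05 0 -0.02 0" --pt "0 0 0 0 0 0 0" --pt "0 0 0 0 0 0 0"

```text
time: 15.62
tool_pos: [0.5103, -0.0288, 0.1313]
tcp_rot: [[-0.063, 0.998, -0.001], [0.998, 0.063, 0.0], [0.001, -0.001, -1.0]]
wrist_force: [-0.2, 1.0, -0.9]
grip_width: 0.003
```

```bash
python3 - <<'E'
from h import *
s=monitor.sense();t=np.array(s["tool_pos"]);T=np.array(s["tcp_rot"]);print(s["time"],t,np.round(s["wrist_force"],2))
cal=eyes.calibration("wrist");snap("wrist","w15.png")
a=np.radians(48.7);B=np.array([[np.cos(a),-np.sin(a)],[np.sin(a),np.cos(a)]]);rec=np.array([.5106,.0193])
for q,z in (("clamp_post",.046),("clamp_pivot",.024),("recess",.024)):
  for p in finder.mark_of("wrist",q)[:1]:
    P=onz(cal,p["point"][::-1],z);print(q,p["confidence"],p["point"],"rel rec",np.round((P[:2]-rec)@B*1e3,1))
E
```

```text
15.625 [ 0.51031077 -0.02880848  0.13134704] [-0.25  0.98 -0.92]
clamp_post 0.64 [159.4, 329.6] rel rec [ 7.1 -0.5]
clamp_pivot 0.64 [116.3, 367.0] rel rec [40.9 -0.3]
recess 0.85 [164.3, 318.8] rel rec [-1.1 -0.1]
```

View pics/w15.png

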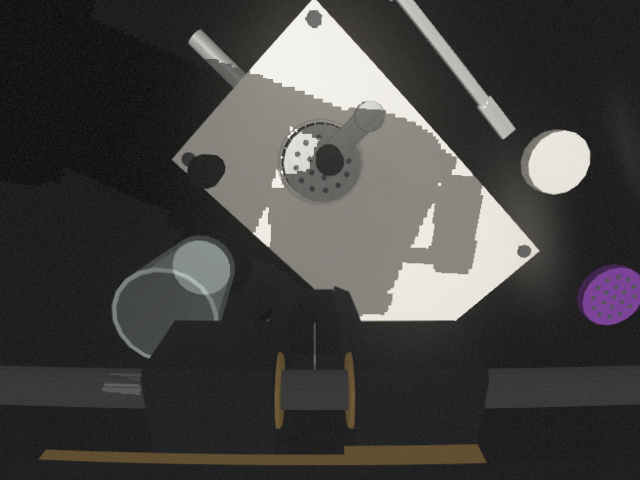

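Post measures (7.1, −0.5) mm from the recess and pivot (40.9, −0.3), so the clamp angle is about 1.57. I'll retreat for a final overview.

Call:
move_arm --pt "0 0 0 0 0 -0.06 0" --pt "0 0 0 0.05 -0.05 -0.03 0" --pt "0 0 0 0.05 -0.03 0 0" --pt "0 0 0 0.05 0 0 0" --pt "0 0 0 0.05 0 0 0" --pt "0 0 0 0.05 0 0 0" --pt "0 0 0 0 0 0 0" --pt "0 0 0 0 0 0 0"

```text
time: 16.82
tool_pos: [0.4249, 0.2063, 0.2159]
tcp_rot: [[-0.064, 0.998, -0.001], [0.998, 0.064, -0.0], [-0.0, -0.001, -1.0]]
wrist_force: [-0.2, 0.4, 0.1]
grip_width: 0.005
```

```bash
python3 - <<'E'
from h import *
s=monitor.sense();print(s["time"],s["tool_pos"],np.round(s["wrist_force"],2))
im=snap("scene","sf.png");b=cv2.imread("pics/scene0.png")
d=cv2.absdiff(im[:,:,::-1],b).max(2)
a=cv2.resize(im[170:290,250:410,::-1],(800,600),interpolation=cv2.INTER_CUBIC);cv2.imwrite("pics/sfc.png",a)
im=snap("side","sidef.png")
cv2.imwrite("pics/sidefc.png",cv2.resize(im[215:325,235:375,::-1],(763,600),interpolation=cv2.INTER_CUBIC))
E
```

```text
16.825 [0.42492581 0.20626733 0.21588843] [-0.25  0.42  0.08]
```

View pics/sfc.png

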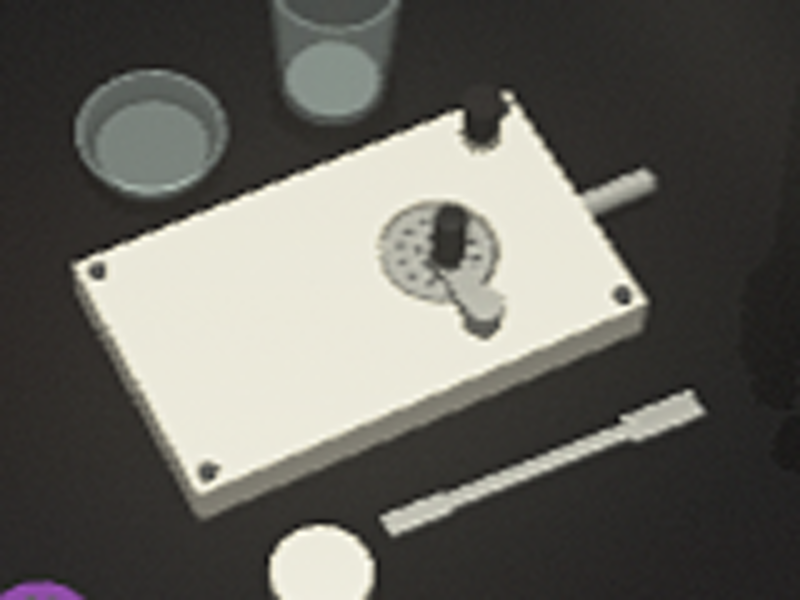

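View pics/sidefc.png

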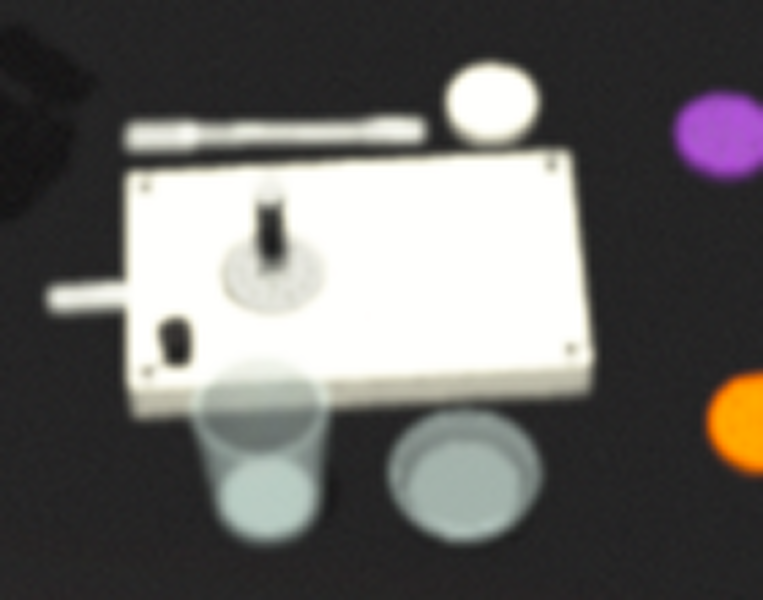

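Both views show the disc seated at scene crop (440,250), with the clamp over it and every other thing where it was. One last number: the clamp angle from the scene camera.

```bash
python3 - <<'E'
from h import *
cal=eyes.calibration("scene");a=np.radians(48.57);B=np.array([[np.cos(a),-np.sin(a)],[np.sin(a),np.cos(a)]]);c=np.array([.54179,-.00793])
f=lambda p:(p[0]/5+250,p[1]/5+170)
for p,z in(((451,213),.0605),((487,300),.0385)): print(np.round((onz(cal,f(p),z)[:2]-c)@B*1e3,1))
print(job.job_done())
E
```

```text
[ 5.  40.8]
[39.8 41.7]
the job is handed in; nothing more can be done
None
```

The job is done and handed in at about 17 s of the 51 s allowed; the hand-in reports no verdict.

- **Disc:** I pushed the steel disc straight along the deck with two slightly open fingertips until it dropped into the recess. The fingertips then passed over it about 2 mm above the deck without touching it, so it is down. It looks flat and flush in all three cameras, though it sits towards the back of its 2 mm play.
- **Clamp:** I pushed the black post round with the closed fingertips until the force rose to about 15 N at the stop. The wrist camera puts the post about 34 mm from the pivot, straight towards the base's −x. The scene camera agrees within 1–2 mm, which is an angle of about 1.57 to 1.6 rad.
- **Other things:** The stopper, beaker, dish, cap and spatula look unmoved in the scene and side pictures taken before and after. The detergent and reagent were outside those crops and I did not check them at the end, but the arm did not go near them. The orange and purple look-alikes were left alone.

**Readings that were off:**
- One early wrist measurement was about 5 mm out because the arm was still settling, so I repeated it.
- There was a short side load of about 5 N on the fingers partway through the clamp push; I eased it off and carried on.

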